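# Wedge up a clock test stand

### The arm

A 6-joint arm with a two-finger parallel gripper is mounted at the origin on the work surface. World frame = base frame: x ahead of the robot, y to its left, z up, the work surface at z = 0. Lengths are in m, angles in degrees, forces in N, time in s.
With the tool pointing down it reaches from about 0.3 to 0.775 m from the base axis. Payload 14.6 kg.
Tool frame: the origin (TCP) lies on the centre line of the jaws, within the pads' length; the fingertips stand 11 mm ahead of it and the grasp point (between the pads) lies 8 mm behind it; z points along the fingers, y is the line along which they close (so a half turn about z gives the same grasp; the last joint's range is limited). The gripper opens to 85 mm and grips with 20 to 120 N. Pads are 22 mm wide; open, the fingers measure 114 mm over their backs; the gripper's body (76 mm by 85 mm) begins 54 mm behind the grasp point. The pads swing forward as they close: fully open they stand 13 mm farther back than shut.
Start: joints at [-67.128, 17.183, 87.147, -0, 75.671, -3.816], TCP at [0.247, -0.491, 0.242] pointing down, gripper open.
Joint ranges: [-173.82, 173.82], [-45.26, 126.66], [13.44, 144.39], [-59.66, 239.66], [0, 175.72], [-146.38, 146.38]. Speed limits (degrees/s): [127.2, 127.2, 147.25, 180, 180, 180].

### API

Orientations are given as [roll, pitch, yaw] about the fixed x, y, z axes, in that order (R = Rz(yaw) Ry(pitch) Rx(roll)).
In Python, from rig import r, cams gives the robot as it stands.
- The arm moves only by the tool jog_arm, never from a script. Its argument "series" is a list of rows, each a list of 7 numbers: the shift along the tool's x, y, z as a fraction of full scale, then the turn, a rotation vector about the tool's x, y, z as a fraction of full scale, then the closure, from 0 (fully open) to 1 (shut). A call has 1 to 12 rows; each row is the pose to reach, as a shift and turn from the pose commanded when the call began, along the tool's axes at that moment; what a row does not reach only later rows make up. Full scale, the value 1, is 400 mm for a shift and 2 rad for a turn. A row lasts 1/12 s, in which the tool goes at most 41.7 mm and 7.16 degrees, less where a joint would pass 70% of its speed; a pose out of reach is approached as far as the arm can. A call with a number of a shift or a turn outside -1 to 1 is refused whole. A call with a gripper value outside its range is refused whole. The fingers move at their own pace and stop on an object; "force" is the grip in N (left out, the last holds). Time passes only in rows, so rows that repeat a pose let the fingers close. It gives the time, the measured TCP pose, the force, the opening and the grip force at its end, in the units of the state.
- r.get_obs(): the state, without advancing time (a new reading comes with each control period).
- cams.grab_frame(name): name is "scene" or "top" or "wrist"; returns a dict with "pixels" (480x640x3 uint8, red, green, blue), "camera_matrix" (3x3 intrinsics, pixels), "eye" and "orientation" of the camera in the world. Camera axes: x right, y down, z forward; pixel columns grow to the right and rows downward; lengths in m; the calibration is good to about 2 mm. A picture is of the moment at which its call begins. There is no depth.
- r.hand_in(): hands the job in; it is judged then, once.
The state is a dict: "time": time; "joint_pos": joint angles; "joint_velocities": joint speeds; "joint_torque": joint torques, N m; "eef_pos": TCP position; "tcp_rot": TCP orientation; "contact_force": force on the tool from outside, world axes, zero at the start; "moment": the same for the moment, N m; "grip_width": finger opening in m; "grasp_force": force on a finger pad.
Only numpy, scipy, OpenCV 4.12 (cv2) and the standard library are available. Lean on these libraries where they do the work, as an engineer would, in place of code of your own. Each camera call takes 0.05 s, during which the arm holds its last target. There are 200 camera calls.

### The job

I have to reset the two levelling feet of the clock test stand on the side towards the open end of the stone slab. Take the wooden wedge from the blue mat, lay it flat on the slab and push it thin end first under the middle of the stand's baseboard, between those two feet, until both feet just lift clear of the slab, a couple of millimetres of daylight and no more, while the other two feet stay standing where they are. Keep the robot off the stand itself, do not shove the stand along, leave everything else where it is, and finish still gripping the wedge in place, holding the stand up on it.

Things in the scene. Friction and masses are not known exactly. Their poses are not given: they have to be found in the camera images.
- wedge: Pale waxed (slippery) beech wedge, 120 x 34 mm, 50 g, flat on the blue mat (its face 3 mm above the bench). Origin: centre of the flat underside; x along it to the thin end (toe), z up. 4 thick at the toe, rising evenly (12.2 degrees) to 30 at the thick end. Dark rubber-faced cheeks 35 mm apart cover the sides of the thick end (x -60 to -20).
- wedge_toe (a point): Middle of the lower edge of the wedge's thin end: x = +60, z = 0 of the wedge.
- wedge_grip (a point): Between the wedge's rubber-faced cheeks, where it is gripped: x = -40, z = 12 mm of the wedge.
- stand: Clock test stand, about 0.9 kg, loose on the slab: beech baseboard 190 x 124 x 14 mm, underside 14 above the slab, on four rubber feet 20 across; two uprights at x = -60 and +60 hold a brass movement, 212 high overall. Origin on the slab under the board's centre; x from the near feet (x = -80, to be lifted, by the slab's open end) to the far feet (x = +80), y left of that, z up.
- board_edge (a point): Middle of the lower near edge of the baseboard (x = -95, y = 0, z = 14 mm of the stand; axes as the stand's). The wedge goes in under it along the stand's +x; its slope meets the edge when the toe is about 46 mm past it, and each further 10 mm of push then lifts the edge about 2 mm.
- foot_near_left (a point): Centre of the underside of the near left foot (x = -80, y = +47 of the stand), to be lifted.
- foot_near_right (a point): Centre of the underside of the near right foot (x = -80, y = -47 of the stand), to be lifted.
- foot_far_left (a point): Centre of the underside of the far left foot (x = +80, y = +47 of the stand); it stays on the slab.
- foot_far_right (a point): Centre of the underside of the far right foot (x = +80, y = -47 of the stand); it stays on the slab.
- slab: Fixed pale stone slab 420 x 240 x 20 mm. Origin at the centre of its underside; x along its length towards the end where the stand is, z up.
- slab_top (a point): Centre of the slab's upper face, 20 mm above the bench; axes as the slab's.
- loupe: Black eyeglass, 34 across and 34 high, standing on the slab beside the wedge's path; leave it. Origin under its centre.
- cushion: Round casing cushion, steel rim and dark pad, 92 across, 25 high, on the blue mat; leave it. Origin under its centre.
- great_wheel: Brass clock wheel lying flat, 60 across, 26 high at its arbor, on the blue mat; leave it. Origin under its centre.
- dispenser: Pale blue square solvent bottle with steel pump top, 62 x 62 x 109, beyond the slab; leave it. Origin under its centre.
- pusher: Cream bell-shaped hand pusher with a black stem, 58 across, 125 high; leave it. Origin under its centre.
- parts_box: Clear plastic parts box, 56 x 46 x 30, beyond the slab; leave it. Origin under its centre.
- screwdriver: Small aluminium screwdriver with a red ring, 130 long, 14 thick, lying near the robot; leave it. Origin under its middle.

How it is judged (in metres and radians):
On the way:
1. the wedge lies flat on the slab with its toe in under the near edge of the baseboard, all four feet still down (x of wedge_toe in the frame of board_edge above 0.004 m and y of wedge_toe in the frame of board_edge between -0.018 and 0.018 m and z of wedge in the frame of slab_top below 0.006 m and z of each of foot_near_left, foot_near_right in the frame of slab_top below 0.0008 m), for 0.1 s.
At the end, for the whole second after the job is handed in: Near feet 0.8 to 5 mm off the slab, far feet on it; the stand rests on the wedge, which lies flat on the slab, toe within 18 mm of the middle of the board's near edge; the fingers still hold the wedge, the robot is off the stand, and the stand is at rest, shifted under 12 mm (z of foot_near_left in the frame of slab_top between 0.0008 and 0.005 m and z of foot_near_right in the frame of slab_top between 0.0008 and 0.005 m and z of each of foot_far_left, foot_far_right in the frame of slab_top below 0.001 m and contact force between wedge and stand above 1.5 N and contact force between the fingers and wedge above 2 N and contact force between each of the arm, the fingers and stand below 0.5 N and z of wedge in the frame of slab_top below 0.002 m and angle between wedge's own z axis and vertical below 0.04 rad and x of wedge_toe in the frame of board_edge above 0.03 m and y of wedge_toe in the frame of board_edge between -0.018 and 0.018 m and distance of stand from where it was at the start of the episode below 0.012 m and linear speed of each of stand, wedge below 0.01 m/s); the arm keeps its last pose, push and grip.
It fails at once if the near side is jacked up more than 8 mm (z of any of foot_near_left, foot_near_right in the frame of slab_top above 0.008 m).
It fails at once if the stand is shoved more than 20 mm or knocked over (distance of stand from where it was at the start of the episode above 0.02 m).
It fails at once if the robot pushes on the stand itself (contact force between any of the fingers, the arm and stand above 2 N).
It fails at once if something else on the bench is moved more than 20 mm (distance of any of loupe, cushion, great_wheel, dispenser, parts_box, pusher, screwdriver from where it was at the start of the episode above 0.02 m).
It also fails if it takes over 45 s, if anything falls off the work surface, if the arm or the gripper's body presses on something with over 40 N, if the wrist force passes 120 N, or if a joint passes its speed limit or range.

## Working session

There is one attempt and no reset: what is moved stays moved. The work goes in short steps, Python scripts to look and compute and a tool call to move; the robot and the scene stay as the last step left them, time stands still between calls to the robot, and variables do not carry over. Pictures are saved under pics/ and viewed, at most 10 in all, crops included, and the job is handed in when it is done.

Besides the shell and the picture viewer there is one more tool, called after ">>>" as a command line: name --pt "numbers of a row" for each row, then --argument value for the rest. jog_arm: Moves the arm, as the interface text tells. Shift numbers are shares of 400 mm and turn numbers shares of 2 rad, none past 1 either way. Its arguments: {"type":"object","properties":{"series":{"type":"array"},"force":{"type":"number"}},"required":["series"]}

```bash
mkdir -p pics; ls
python3 - <<'E'
from rig import r,cams
import cv2,pickle
d={}
for n in("scene","top"):
    f=cams.grab_frame(n);d[n]=f;cv2.imwrite(f"pics/{n}0.png",f["pixels"][:,:,::-1])
    print(n,f["camera_matrix"],f["eye"],f["orientation"])
pickle.dump(d,open("f0.pkl","wb"))
print(r.get_obs())
E
```

```text
pics
scene [[567.73064921   0.         326.70794123]
 [  0.         567.73064921 240.59497287]
 [  0.           0.           1.        ]] [1.45491231 0.59920142 1.01083663] [-132.40144915   -0.69570432  120.78346488]
top [[580.20396399   0.         319.83524906]
 [  0.         580.20396399 245.62882822]
 [  0.           0.           1.        ]] [0.40864896 0.06555773 1.37544483] [-172.68278057   -0.67183433  -90.19530969]
{'time': 0.1, 'joint_pos': array([-6.71269235e+01,  1.72130170e+01,  8.71782192e+01,  7.55354454e-05,
        7.56702908e+01, -3.81435353e+00]), 'joint_velocities': array([-0.03033958, -0.06421769,  0.02091719, -0.0546706 , -0.06194004,
       -0.06178284]), 'joint_torque': array([-4.29192623e-04, -5.44370770e+01, -3.62369049e+01, -8.58839758e-05,
        3.04383815e-03,  1.03391719e-05]), 'eef_pos': array([ 0.24694775, -0.49121146,  0.24176168]), 'tcp_rot': array([-1.79938614e+02, -4.16601612e-03,  2.66874090e+01]), 'contact_force': array([-0.14873685,  0.34816094,  0.88891309]), 'moment': array([-0.05466823,  0.02751375, -0.04485727]), 'grasp_force': 0.0, 'grip_width': 0.08547407353123962}
```

View pics/top0.png

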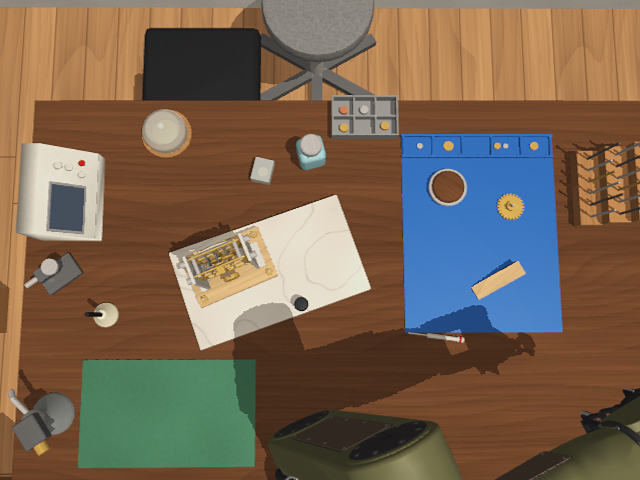

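View pics/scene0.png

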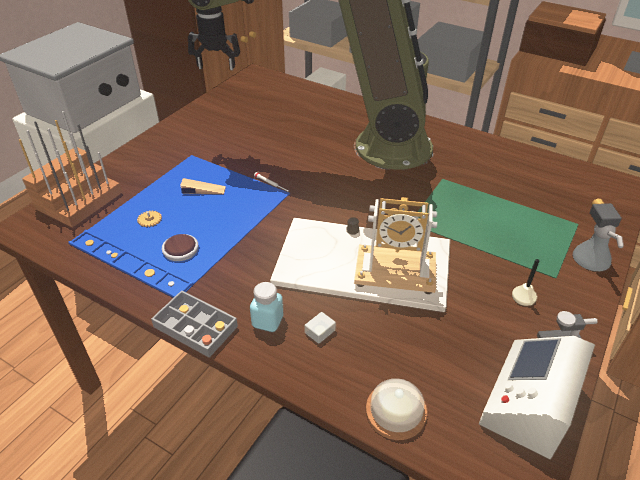

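Run:
```python
import cv2
t=cv2.imread("pics/top0.png")
cv2.imwrite("pics/slab.png",cv2.resize(t[190:355,165:375],None,fx=3.6,fy=3.6,interpolation=cv2.INTER_CUBIC))
a=cv2.resize(t[255:305,465:535],None,fx=8,fy=8,interpolation=cv2.INTER_CUBIC)
cv2.imwrite("pics/wedge.png",a)
```

```text
(no output)
```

View pics/slab.png

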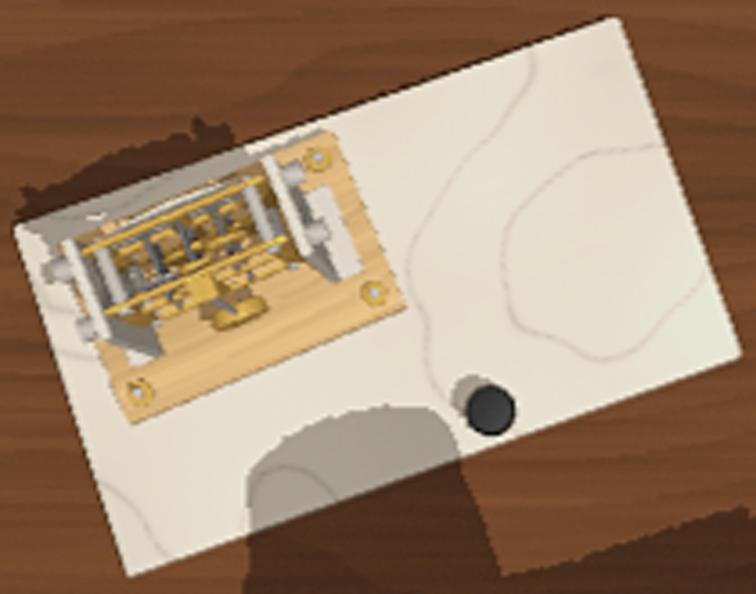

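View pics/wedge.png

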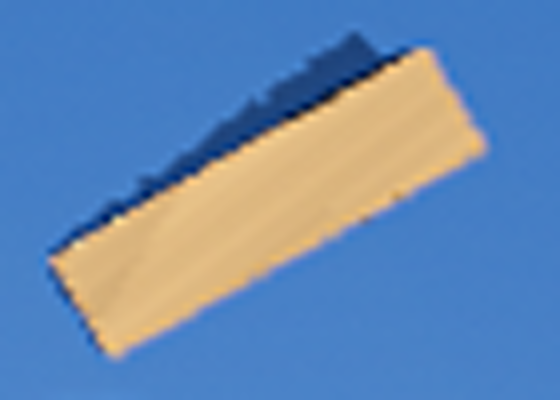

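Top view: wedge toe end corners at about (471,287) and (479,300), thick end at (526,274) and (518.5,261). Slab corners are at (336,195), (371,289), (200,350) and (169,253), with the board's near edge running (258,227)–(278,275) and the loupe at (301,304).

```bash
cat > h.py <<'E'
import numpy as np,pickle
from scipy.optimize import least_squares
from scipy.spatial.transform import Rotation as Ro
def proj(f,P):
    R=Ro.from_euler('xyz',f["orientation"],degrees=True).as_matrix()
    p=(np.atleast_2d(P)-f["eye"])@R@np.asarray(f["camera_matrix"]).T
    return p[:,:2]/p[:,2:]
def place(q,L):
    c,s=np.cos(q[2]),np.sin(q[2]);L=np.asarray(L,float)
    return np.c_[q[0]+c*L[:,0]-s*L[:,1],q[1]+s*L[:,0]+c*L[:,1],L[:,2]]
def fit(f,L,uv,q0):
    s=least_squares(lambda q:(proj(f,place(q,L))-uv).ravel(),q0);return s.x,s.fun
E
python3 - <<'E'
from h import *
d=pickle.load(open("f0.pkl","rb"));t=d["top"]
s=lambda a:np.array(a)/3.6+[165,190]
w=lambda a:np.array(a)/8+[465,255]
W=[[.06,.017,.007],[.06,-.017,.007],[-.06,-.0175,.033],[-.06,.0175,.033]]
S=[[-.21,-.12,.02],[-.21,.12,.02],[.21,.12,.02],[.21,-.12,.02]]
B=[[-.095,-.062,.048],[-.095,.062,.048],[.095,.062,.048]]
q={}
# toe heading +y: yaw ~ 110deg ; left of it = -x (image down)
for n,L,uv,q0 in [("wedge",W,w([(112,358),(50,258),(428,47),(487,150)]),(.35,-.35,2)),
 ("slab",S,s([(617,17),(741,355),(127,577),(15,226)]),(.4,.1,2)),
 ("stand",B,s([(335,132),(406,307),(133,424)]),(.45,.2,2)),
 ("loupe",[[0,0,.054]],s([(492,409)]),(.35,.1,0))]:
    q[n],e=fit(t,L,uv,q0);print(n,q[n][:2].round(4),np.degrees(q[n][2]).round(2),e.round(1))
R=lambda q,p:(np.array([[np.cos(q[2]),np.sin(q[2])],[-np.sin(q[2]),np.cos(q[2])]])@(np.array(p[:2])-q[:2]))
print("loupe in stand",R(q["stand"],q["loupe"]),"slab end in stand",R(q["stand"],place(q["slab"],[[-.21,0,0]])[0]))
pickle.dump(q,open("q.pkl","wb"))
# overlay on scene
import cv2
im=d["scene"]["pixels"][:,:,::-1].copy();im=cv2.resize(im,None,fx=3,fy=3,interpolation=cv2.INTER_CUBIC)
for n,L in(("wedge",W),("slab",S),("stand",B+[[.095,-.062,.048]])):
    P=(proj(d["scene"],place(q[n],L))+.5)*3
    cv2.polylines(im,[P.astype(np.int32)],True,(0,0,255) ,1)
cv2.imwrite("pics/ov.png",im[480:940,510:1310]);
Z=np.hstack([im[480:940,800:1380]]);cv2.imwrite("pics/ov.png",cv2.resize(Z,None,fx=1,fy=1))
cv2.imwrite("pics/ovw.png",im[500:620,500:740])
a=np.zeros((600,800,3),np.uint8);a[:460,:580]=Z;a[480:600,:240]=im[500:620,500:740];cv2.imwrite("pics/ov.png",a)
E
```

```text
wedge [ 0.4994 -0.3698] 119.45 [ 0.  -0.1  0.2 -0.1 -0.4  0.   0.2  0.2]
slab [0.5234 0.1666] 109.44 [ 0.3 -0.6  0.7  0.5 -0.1  0.2 -0.9 -0.1]
stand [0.5306 0.2558] 112.92 [-0.1 -0.5  0.8  0.1 -0.7  0.4]
loupe [0.4459 0.0911] 0.0 [ 0. -0.]
loupe in stand [-0.11863779  0.14219543] slab end in stand [-0.28893686  0.05416265]
```

View pics/ov.png

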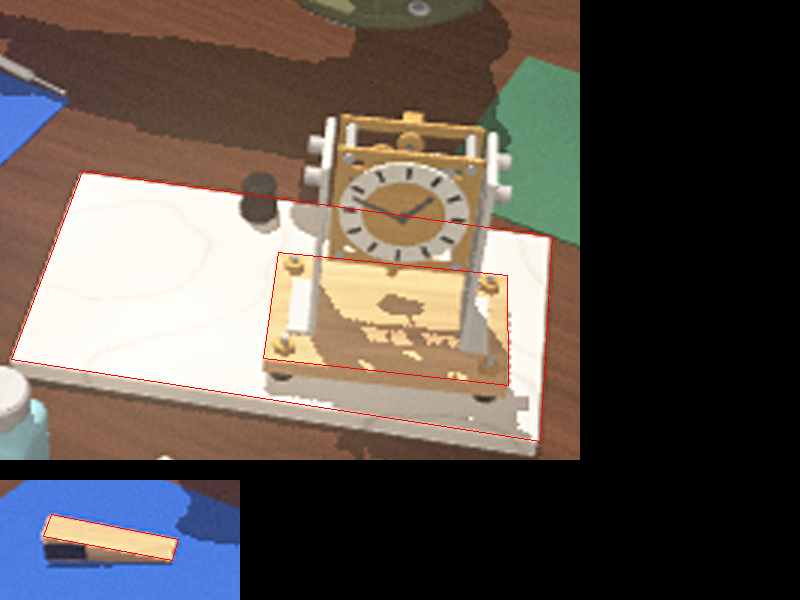

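```bash
cat >> h.py <<'E'
def go(o,pos,yaw):
    "row (shift/turn fractions) from obs o to tool-down pose pos,yaw deg"
    R0=Ro.from_euler('xyz',o["tcp_rot"],degrees=True);R1=Ro.from_euler('xyz',[180,0,yaw],degrees=True)
    return np.r_[R0.inv().apply(np.array(pos)-o["eef_pos"])/.4,(R0.inv()*R1).as_rotvec()/2].round(4)
E
python3 - <<'E'
from h import *
from rig import r
print(go(r.get_obs(),[.5191,-.4046,.10],119.45))
E
```

```text
[ 7.051e-01  1.125e-01  3.543e-01 -4.000e-04 -5.000e-04 -8.095e-01]
```

>>> jog_arm --pt "0.705 0.1125 0.354 0 0 -0.8095 0" --pt "0.705 0.1125 0.354 0 0 -0.8095 0" --pt "0.705 0.1125 0.354 0 0 -0.8095 0" --pt "0.705 0.1125 0.354 0 0 -0.8095 0" --pt "0.705 0.1125 0.354 0 0 -0.8095 0" --pt "0.705 0.1125 0.354 0 0 -0.8095 0" --pt "0.705 0.1125 0.354 0 0 -0.8095 0.3" --pt "0.705 0.1125 0.354 0 0 -0.8095 0.3" --pt "0.705 0.1125 0.354 0 0 -0.8095 0.3" --pt "0.705 0.1125 0.354 0 0 -0.8095 0.3" --pt "0.705 0.1125 0.354 0 0 -0.8095 0.3" --pt "0.705 0.1125 0.354 0 0 -0.8095 0.3" --force 40

```text
time: 1.1
eef_pos: [0.5192, -0.4046, 0.1]
tcp_rot: [-180.0, -0.1, 113.0]
contact_force: [-0.0, 0.3, 0.3]
grip_width: 0.0598
grasp_force: 0.0
```

Run:
```python
from h import *
from rig import r,cams
import cv2
f=cams.grab_frame("wrist");o=r.get_obs()
print(o["eef_pos"],o["tcp_rot"],o["grip_width"],f["eye"],f["orientation"]);print(go(o,[.5191,-.4046,.018],119.45))
q=pickle.load(open("q.pkl","rb"))["wedge"]
im=f["pixels"][:,:,::-1].copy()
P=proj(f,place(q,[[.06,.017,.007],[.06,-.017,.007],[-.06,-.0175,.033],[-.06,.0175,.033]]));print(P)
cv2.polylines(im,[P.astype(np.int32)],True,(0,0,255),1)
cv2.imwrite("pics/w1.png",im)
```

```text
[ 0.51909691 -0.40472447  0.10009674] [-1.79972921e+02 -5.20585586e-02  1.13555080e+02] 0.06003212455229529 [ 0.49124    -0.3378634   0.23280155] [1.63422285e+02 2.90640046e-02 2.29933548e+01]
[ 1.000e-04  2.000e-04  2.052e-01 -2.000e-04 -5.000e-04 -5.140e-02]
[[266.12993399  84.18172798]
 [324.86866403  76.97688226]
 [347.85972688 287.27233988]
 [289.79621574 293.28257317]]
```

View pics/w1.png

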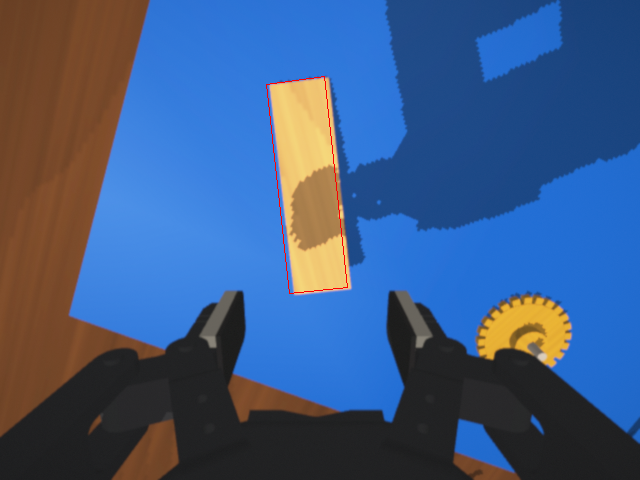

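The wedge overlay matches to about 1 px: wedge at (266,84)–(348,287), fingers straddling its line. Finish the yaw, descend and close.

>>> jog_arm --pt "0 0 0.07 0 0 -0.0515 0.3" --pt "0 0 0.14 0 0 -0.0515 0.3" --pt "0 0 0.18 0 0 -0.0515 0.3" --pt "0 0 0.2 0 0 -0.0515 0.3" --pt "0 0 0.205 0 0 -0.0515 0.3" --pt "0 0 0.205 0 0 -0.0515 0.3" --pt "0 0 0.205 0 0 -0.0515 0.8" --pt "0 0 0.205 0 0 -0.0515 0.8" --pt "0 0 0.205 0 0 -0.0515 0.8" --pt "0 0 0.205 0 0 -0.0515 0.8" --pt "0 0 0.205 0 0 -0.0515 0.8" --pt "0 0 0.205 0 0 -0.0515 0.8" --force 40

```text
time: 2.15
eef_pos: [0.5198, -0.4055, 0.0203]
tcp_rot: [180.0, 0.1, 118.5]
contact_force: [0.7, 0.7, 6.8]
grip_width: 0.0341
grasp_force: 41.3
```

Run:
```python
from h import *
from rig import r
o=r.get_obs();print(o["eef_pos"],o["tcp_rot"],o["grip_width"],o["grasp_force"],o["contact_force"])
y=112.92;u=np.array([np.cos(np.radians(y)),np.sin(np.radians(y))])
e=np.array([.5306,.2558])-.095*u
g=e-.115*u   # toe 15 mm before edge
print(e,u,g)
print(go(o,[o["eef_pos"][0],o["eef_pos"][1],.10],y),go(o,[*g,.10],y))
```

```text
[ 0.51979191 -0.40545848  0.02028039] [1.79950404e+02 1.34187952e-01 1.18520223e+02] 0.034143898841101375 41.27224087715149 [0.72593375 0.70363608 6.82106527]
[0.56759732 0.1683003 ] [-0.38944548  0.92104952] [0.61238355 0.0623796 ]
[-0.0005  0.0002 -0.1993  0.0005  0.0011  0.0489] [ 9.167e-01  7.620e-01 -2.008e-01  5.000e-04  1.100e-03  4.890e-02]
```

Some downward press (6.8 N): the tips were touching the mat. I'll regrip about 4 mm higher so they stay clear of the slab later.

>>> jog_arm --pt "0 0 0 0 0 0 0.35" --pt "0 0 0 0 0 0 0.35" --pt "0 0 -0.01 0 0 0 0.35" --pt "0 0 -0.01 0 0 0 0.35" --pt "0 0 -0.01 0 0 0 0.8" --pt "0 0 -0.01 0 0 0 0.8" --pt "0 0 -0.01 0 0 0 0.8" --pt "0 0 -0.01 0 0 0 0.8" --pt "0 0 -0.01 0 0 0 0.8" --pt "0 0 -0.01 0 0 0 0.8" --force 50

```text
time: 2.98
eef_pos: [0.5193, -0.4051, 0.023]
tcp_rot: [180.0, 0.0, 118.5]
contact_force: [-0.8, 0.3, 6.5]
grip_width: 0.0338
grasp_force: 50.8
```

Run:
```python
from h import *
from rig import r
o=r.get_obs();print(o["eef_pos"],o["tcp_rot"],o["grip_width"],o["grasp_force"],o["contact_force"])
g=[0.61238355,0.0623796]
print(go(o,[*g,.10],112.92))
```

```text
[ 0.51932848 -0.40509714  0.02301672] [1.79987055e+02 3.16484630e-02 1.18532117e+02] 0.03376449288318925 50.759289264678955 [-0.7807723   0.29088765  6.53785562]
[ 9.155e-01  7.627e-01 -1.928e-01  1.000e-04  3.000e-04  4.900e-02]
```

>>> jog_arm --pt "0 0 -0.06 0 0 0 0.8" --pt "0 0 -0.13 0 0 0.005 0.8" --pt "0.03 0.027 -0.18 0 0 0.01 0.8" --pt "0.09 0.08 -0.193 0 0 0.02 0.8" --pt "0.15 0.133 -0.193 0 0 0.03 0.8" --pt "0.22 0.195 -0.193 0 0 0.04 0.8" --pt "0.29 0.257 -0.193 0 0 0.049 0.8" --pt "0.36 0.319 -0.193 0 0 0.049 0.8" --pt "0.43 0.381 -0.193 0 0 0.049 0.8" --pt "0.5 0.443 -0.193 0 0 0.049 0.8" --pt "0.56 0.496 -0.193 0 0 0.049 0.8" --pt "0.6 0.532 -0.193 0 0 0.049 0.8"

```text
time: 3.98
eef_pos: [0.5916, -0.0894, 0.0995]
tcp_rot: [-180.0, -0.0, 113.0]
contact_force: [0.6, -0.9, -0.8]
grip_width: 0.0337
grasp_force: 50.1
```

Run:
```python
from h import *
from rig import r
o=r.get_obs();print(o["eef_pos"],o["tcp_rot"],o["grip_width"],o["grasp_force"],o["contact_force"])
u=np.array([-.38945,.92105]);e=np.array([.5676,.1683])
print(go(o,[*(e-.14*u),.10],112.92))
```

```text
[ 0.59157727 -0.08940715  0.09950982] [-1.79968459e+02 -3.98718854e-02  1.13019473e+02] 0.03365389146597835 50.12083947658539 [ 0.61084077 -0.94755527 -0.77868314]
[ 0.2664  0.1962 -0.0011 -0.0003 -0.0003  0.0009]
```

>>> jog_arm --pt "0.05 0.037 0 0 0 0.001 0.8" --pt "0.11 0.081 0 0 0 0.001 0.8" --pt "0.17 0.125 0 0 0 0.001 0.8" --pt "0.22 0.162 0 0 0 0.001 0.8" --pt "0.25 0.185 0 0 0 0.001 0.8" --pt "0.266 0.196 0.02 0 0 0.001 0.8" --pt "0.266 0.196 0.06 0 0 0.001 0.8" --pt "0.266 0.196 0.09 0 0 0.001 0.8" --pt "0.266 0.196 0.11 0 0 0.001 0.8" --pt "0.266 0.196 0.115 0 0 0.001 0.8" --pt "0.266 0.196 0.115 0 0 0.001 0.8"

```text
time: 4.9
eef_pos: [0.6219, 0.0354, 0.0531]
tcp_rot: [-179.9, -0.0, 112.8]
contact_force: [-0.6, 0.1, 0.5]
grip_width: 0.0334
grasp_force: 50.1
```

Run:
```python
from h import *
from rig import r,cams
import cv2
f=cams.grab_frame("wrist");t=cams.grab_frame("top");o=r.get_obs();print(o["eef_pos"],o["tcp_rot"],o["grip_width"],o["contact_force"])
pickle.dump((f,t,o),open("f2.pkl","wb"))
im=f["pixels"][:,:,::-1].copy()
q=pickle.load(open("q.pkl","rb"))["stand"]
P=proj(f,place(q,[[-.095,.062,.048],[-.095,-.062,.048],[-.095,0,.048],[-.095,0,.034]]));print(P)
cv2.polylines(im,[P[:2].astype(np.int32)],True,(0,0,255),1)
cv2.imwrite("pics/w2.png",im)
```

```text
[0.6225596  0.03563124 0.05439031] [1.79963352e+02 1.61002874e-02 1.12770294e+02] 0.033651705418068396 [-0.62368762  0.75439902  1.07929853]
[[ 117.43456069 -110.99957645]
 [ 520.70013493 -112.95005294]
 [ 318.82566678 -111.97364576]
 [ 318.53023635  -86.10479751]]
```

View pics/w2.png

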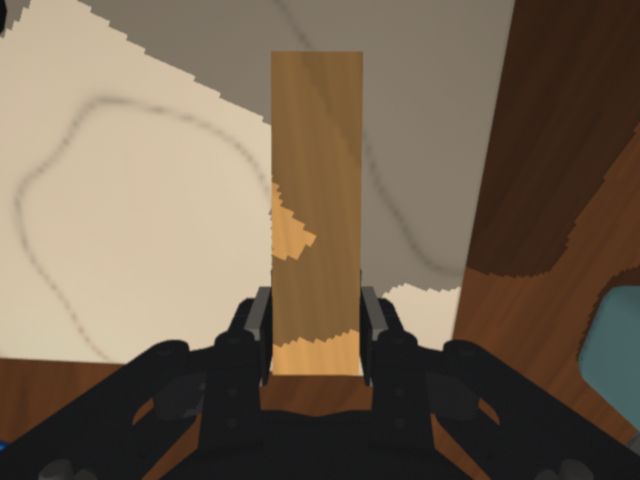

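Wedge held square between the pads: toe edge (272,52)–(363,51), heel at row 375; the stand is still beyond the top of this view. Lower it onto the slab.

Run:
```python
from h import *
f,t,o=pickle.load(open("f2.pkl","rb"))
R=Ro.from_euler('xyz',f["orientation"],degrees=True).as_matrix()
def bp(uv,z):
    d=R@np.linalg.inv(f["camera_matrix"])@[*uv,1];return f["eye"]+d*(z-f["eye"][2])/d[2]
Rt=Ro.from_euler('xyz',o["tcp_rot"],degrees=True)
u=np.array([-.38945,.92105]);n=np.array([-u[1],u[0]]);e=np.array([.5676,.1683])
for uv in[(272,52),(363,51),(317.5,51.5)]:
    p=bp(uv,o["eef_pos"][2]-.016);print(p,Rt.inv().apply(p-o["eef_pos"]),"stand-edge x,y",(p[:2]-e)@u,(p[:2]-e)@n)
print(go(o,[*(e-.14*u),.0395],112.92))
```

```text
[0.56889304 0.12123155 0.03839031] [ 0.09970442 -0.01636367  0.01596152] stand-edge x,y -0.043855973026162474 0.017139851046577396
[0.59958475 0.13444525 0.03839031] [0.10000945 0.01705024 0.01598281] stand-edge x,y -0.04363837860613563 -0.01627482664425904
[0.58424659 0.12784171 0.03839031] [0.09985701 0.00035166 0.01597217] stand-edge x,y -0.043747121293356145 0.00042413946094019793
[ 0.009   0.0026  0.0372  0.0003  0.0001 -0.0013]
```

>>> jog_arm --pt "0.009 0.0026 0.015 0 0 -0.001 0.8" --pt "0.009 0.0026 0.027 0 0 -0.001 0.8" --pt "0.009 0.0026 0.034 0 0 -0.001 0.8" --pt "0.009 0.0026 0.037 0 0 -0.001 0.8" --pt "0.009 0.0026 0.037 0 0 -0.001 0.8" --pt "0.009 0.0026 0.037 0 0 -0.001 0.8" --pt "0.009 0.0026 0.037 0 0 -0.001 0.8"

```text
time: 5.58
eef_pos: [0.6224, 0.04, 0.04]
tcp_rot: [179.9, 0.0, 112.9]
contact_force: [-0.5, 1.1, 8.1]
grip_width: 0.0334
grasp_force: 51.1
```

Run:
```python
from h import *
from rig import r
for _ in range(1):
    o=r.get_obs();print(o["eef_pos"],o["tcp_rot"],o["grip_width"],o["contact_force"],o["moment"])
u=np.array([-.38945,.92105]);n=np.array([-u[1],u[0]]);e=np.array([.5676,.1683])
d=o["eef_pos"][:2]-e;print(d@u+.1,d@n);print(go(o,[*(e-.08*u),o["eef_pos"][2]],112.92))
```

```text
[0.62242254 0.04000101 0.0400063 ] [1.79903644e+02 3.05984691e-02 1.12932800e+02] 0.03337839041445736 [-0.52567982  1.14701749  8.08653388] [0.1508866  0.24870257 0.01873578]
-0.03952041978554352 -0.0005282606127516576
[ 1.488e-01 -1.300e-03 -1.000e-04  8.000e-04  3.000e-04  1.000e-04]
```

>>> jog_arm --pt "0.02 0 0 0 0 0 0.8" --pt "0.045 0 0 0 0 0 0.8" --pt "0.07 -0.001 0 0 0 0 0.8" --pt "0.095 -0.001 0 0 0 0 0.8" --pt "0.12 -0.001 0 0 0 0 0.8" --pt "0.14 -0.001 0 0 0 0 0.8" --pt "0.15 -0.001 0 0 0 0 0.8" --pt "0.15 -0.001 0 0 0 0 0.8" --pt "0.15 -0.001 0 0 0 0 0.8" --pt "0.15 -0.001 0 0 0 0 0.8"

```text
time: 6.42
eef_pos: [0.5987, 0.0954, 0.04]
tcp_rot: [179.9, 0.0, 112.9]
contact_force: [0.1, 3.4, 8.0]
grip_width: 0.0338
grasp_force: 51.1
```

Run:
```python
from h import *
from rig import r,cams
import cv2
f=cams.grab_frame("wrist");s=cams.grab_frame("scene");o=r.get_obs();print(o["eef_pos"],o["tcp_rot"],o["grip_width"],o["contact_force"],o["moment"])
pickle.dump((f,s,o),open("f3.pkl","wb"))
u=np.array([-.38945,.92105]);n=np.array([-u[1],u[0]]);e=np.array([.5676,.1683])
d=o["eef_pos"][:2]-e;print(d@u+.1,d@n)
q=pickle.load(open("q.pkl","rb"))["stand"]
im=f["pixels"][:,:,::-1].copy()
P=proj(f,place(q,[[-.095,.062,.048],[-.095,-.062,.048],[-.095,0,.034]]));print(P)
a=np.zeros((480,800,3),np.uint8);a[:,:400]=im[:,120:520]
z=cv2.resize(s["pixels"][190:300,270:450,::-1],(400,244),interpolation=cv2.INTER_CUBIC);a[:244,400:]=z
cv2.imwrite("pics/w3.png",a)
```

```text
[0.5986539  0.09539299 0.03998651] [1.79893107e+02 6.86255109e-03 1.12932824e+02] 0.03368475620023029 [-1.39899301  2.90195587  6.96863796] [ 0.38626408  0.2227364  -0.07051402]
0.02075505728671942 -0.00020856331347070267
[[122.24723916 107.73791356]
 [505.58256531 107.77688665]
 [314.17676923 109.95150621]]
```

View pics/w3.png

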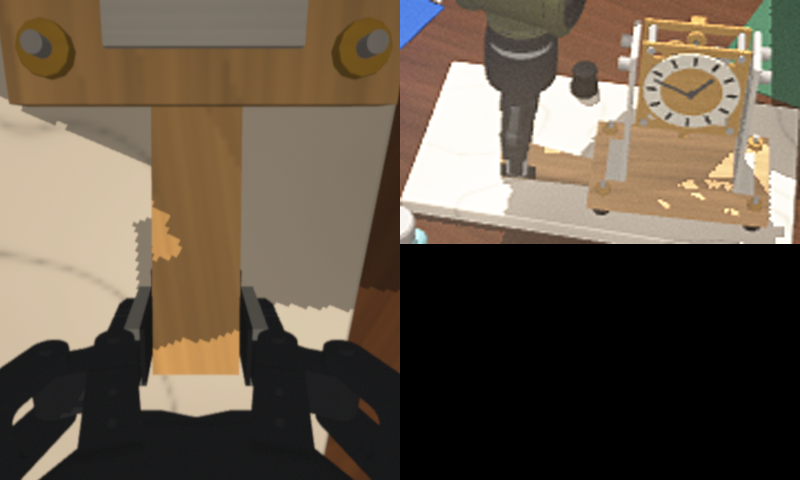

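Run:
```python
import pickle,cv2
f,s,o=pickle.load(open("f3.pkl","rb"))
cv2.imwrite("pics/w3b.png",cv2.resize(f["pixels"][0:180,90:550,::-1],None,fx=1.7,fy=3))
```

```text
(no output)
```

View pics/w3b.png

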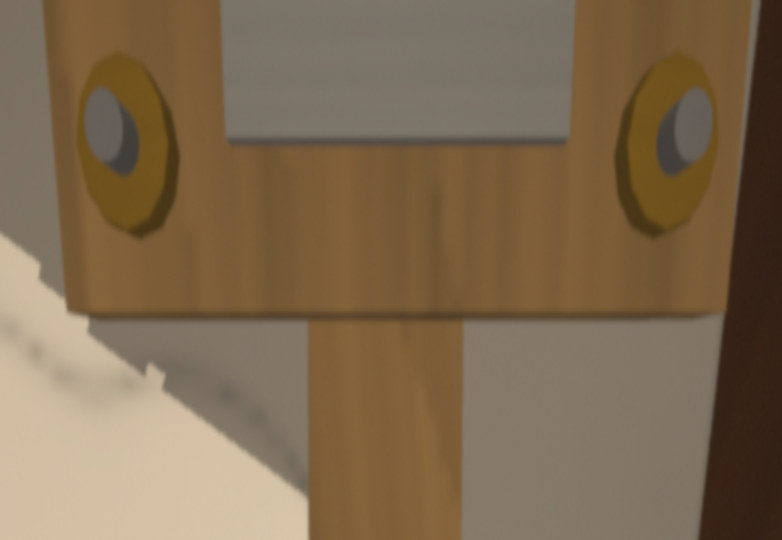

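The board's near corners are at u=130 and 518 in the wrist view (row 104). Its middle is therefore about 2.5 mm right of the wedge, the edge about 1.3 mm farther than estimated, and it's square to the wedge. Advance to just short of contact with a small correction.

>>> jog_arm --pt "0.01 0.001 0 0 0 0 0.8" --pt "0.02 0.003 0 0 0 0 0.8" --pt "0.03 0.005 0 0 0 0 0.8" --pt "0.04 0.005 0 0 0 0 0.8" --pt "0.05 0.005 0 0 0 0 0.8" --pt "0.06 0.005 0 0 0 0 0.8" --pt "0.06 0.005 0 0 0 0 0.8" --pt "0.06 0.005 0 0 0 0 0.8"

```text
time: 7.18
eef_pos: [0.5911, 0.1183, 0.04]
tcp_rot: [179.9, 0.0, 112.9]
contact_force: [-1.8, 2.0, 8.8]
grip_width: 0.0338
grasp_force: 51.0
```

>>> jog_arm --pt "0.004 0 0 0 0 0 0.8" --pt "0.009 0 0 0 0 0 0.8" --pt "0.014 0 0 0 0 0 0.8" --pt "0.018 0 0 0 0 0 0.8" --pt "0.02 0 0 0 0 0 0.8" --pt "0.02 0 0 0 0 0 0.8" --pt "0.02 0 0 0 0 0 0.8"

```text
time: 7.77
eef_pos: [0.5884, 0.1248, 0.04]
tcp_rot: [179.9, 0.1, 112.9]
contact_force: [0.9, -4.0, 8.2]
grip_width: 0.0337
grasp_force: 50.9
```

Run:
```python
from h import *
from rig import r,cams
f=cams.grab_frame("wrist");o=r.get_obs();print(o["eef_pos"],o["tcp_rot"],o["grip_width"],o["contact_force"],o["moment"])
pickle.dump((f,o),open("f4.pkl","wb"))
u=np.array([-.38945,.92105]);n=np.array([-u[1],u[0]]);e=np.array([.5676,.1683])+.0013*u
d=o["eef_pos"][:2]-e;print(d@u+.1,d@n)
```

```text
[0.58841165 0.12476059 0.04000502] [1.79876496e+02 7.50015773e-02 1.12916322e+02] 0.03403102329391185 [ 1.74110116 -4.46276591  7.04227696] [-0.68994514 -0.18951837 -0.00170951]
0.050492928761579216 -0.0022121452466772537
```

Contact made (force reversed, ~5 N along the push). Push on 7 mm and measure the tilt by optical flow in the scene view.

>>> jog_arm --pt "0.003 0 0 0 0 0 0.8" --pt "0.006 0 0 0 0 0 0.8" --pt "0.009 0 0 0 0 0 0.8" --pt "0.012 0 0 0 0 0 0.8" --pt "0.015 0 0 0 0 0 0.8" --pt "0.018 0 0 0 0 0 0.8" --pt "0.018 0 0 0 0 0 0.8" --pt "0.018 0 0 0 0 0 0.8" --pt "0.018 0 0 0 0 0 0.8"

```text
time: 8.57
eef_pos: [0.5856, 0.1314, 0.04]
tcp_rot: [179.9, 0.1, 112.9]
contact_force: [1.7, -3.8, 7.4]
grip_width: 0.0338
grasp_force: 51.0
```

```bash
cat > tilt.py <<'E'
from h import *
from rig import r,cams
import cv2
s0=pickle.load(open("f3.pkl","rb"))[1];q=pickle.load(open("q.pkl","rb"))["stand"]
f=cams.grab_frame("scene");w=cams.grab_frame("wrist");o=r.get_obs()
pickle.dump((f,w,o),open("last.pkl","wb"))
print(o["eef_pos"],o["tcp_rot"],o["contact_force"],o["grasp_force"])
u=np.array([-.38945,.92105]);e=np.array([.5676,.1683])+.0013*u
print("toe past edge",(o["eef_pos"][:2]-e)@u+.1)
g=lambda x:cv2.cvtColor(x["pixels"],cv2.COLOR_RGB2GRAY)
m=np.zeros((480,640),np.uint8);m[198:290,374:436]=255
p=cv2.goodFeaturesToTrack(g(s0),120,.03,4,mask=m)
p1,st,_=cv2.calcOpticalFlowPyrLK(g(s0),g(f),p,None,winSize=(13,13));p2,st2,_=cv2.calcOpticalFlowPyrLK(g(f),g(s0),p1,None,winSize=(13,13))
k=(st.ravel()>0)&(np.abs(p2-p).max((1,2))<.2);p=p[k,0];d=p1[k,0]-p
# points -> stand plane y=-0.02 (or board top below z=.028)
R=Ro.from_euler('xyz',s0["orientation"],degrees=True).as_matrix();S=Ro.from_euler('z',q[2]);c=np.array([q[0],q[1],.02])
ray=S.inv().apply((np.c_[p,np.ones(len(p))]@np.linalg.inv(s0["camera_matrix"]).T)@R.T);e0=S.inv().apply(s0["eye"]-c)
X=e0+ray*((-.02-e0[1])/ray[:,1])[:,None];b=X[:,2]<.028;X[b]=(e0+ray*((.028-e0[2])/ray[:,2])[:,None])[b]
base=proj(s0,S.apply(X)+c)
def mod(a): # tx,ty,yaw,near-foot lift (mm / deg)
    th=-a[3]/165; Y=Ro.from_euler('y',-th).apply(X-[.085,0,0])
    Y=Ro.from_euler('y',a[3]/165).apply(X-[.085,0,0])+[.085,0,0]
    Y=Ro.from_euler('z',a[2],degrees=True).apply(Y)+np.array([a[0],a[1],0])/1e3
    return proj(s0,S.apply(Y)+c)-base
z=least_squares(lambda a:(mod(a)-d).ravel(),[0,0,0,0.],loss="soft_l1",f_scale=.1)
cov=np.linalg.inv(z.jac.T@z.jac)*np.mean(z.fun**2)
print(len(p),"tx,ty mm, yaw deg, lift mm",z.x.round(2),"+-",np.sqrt(np.diag(cov)).round(2),"mean flow",d.mean(0),"rms",np.sqrt(np.mean((mod(z.x)-d)**2)).round(3))
E
python3 tilt.py
```

```text
[0.58562622 0.13135154 0.04000358] [1.79876375e+02 7.48594859e-02 1.12911489e+02] [ 1.91239867 -3.94859375  6.53087301] 50.962069630622864
toe past edge 0.05764829935706364
61 tx,ty mm, yaw deg, lift mm [ 0.62  0.34 -0.17  1.61] +- [0.32 0.18 0.18 0.26] mean flow [ 1.0225645  -0.18302467] rms 0.161
```

>>> jog_arm --pt "0.002 0 0 0 0 0 0.8" --pt "0.005 0 0 0 0 0 0.8" --pt "0.008 0 0 0 0 0 0.8" --pt "0.008 0 0 0 0 0 0.8" --pt "0.008 0 0 0 0 0 0.8" --pt "0.008 0 0 0 0 0 0.8" --pt "0.008 0 0 0 0 0 0.8" --pt "0.008 0 0 0 0 0 0.8"

```text
time: 9.33
eef_pos: [0.5844, 0.1343, 0.04]
tcp_rot: [179.9, 0.1, 112.9]
contact_force: [2.2, -4.7, 6.2]
grip_width: 0.0336
grasp_force: 51.0
```

```bash
python3 tilt.py
python3 - <<'E'
import pickle,cv2,numpy as np
f,w,o=pickle.load(open("last.pkl","rb"))
s0=pickle.load(open("f3.pkl","rb"))[1]
z=lambda x:cv2.resize(x["pixels"][190:302,300:450,::-1],(400,299),interpolation=cv2.INTER_CUBIC)
a=np.zeros((599,800,3),np.uint8);a[:299,:400]=z(s0);a[:299,400:]=z(f)
a[299:,:400]=cv2.resize(w["pixels"][:,:,::-1],(400,300));cv2.imwrite("pics/end.png",a)
E
```

```text
[0.58438082 0.13432587 0.04000263] [1.79876467e+02 7.37589750e-02 1.12914256e+02] [ 1.07393074 -3.56716981  7.01795462] 50.96256494522095
toe past edge 0.06087282974365492
57 tx,ty mm, yaw deg, lift mm [ 1.05  0.54 -0.24  1.9 ] +- [0.38 0.22 0.24 0.3 ] mean flow [ 1.3577393  -0.23570064] rms 0.193
```

View pics/end.png

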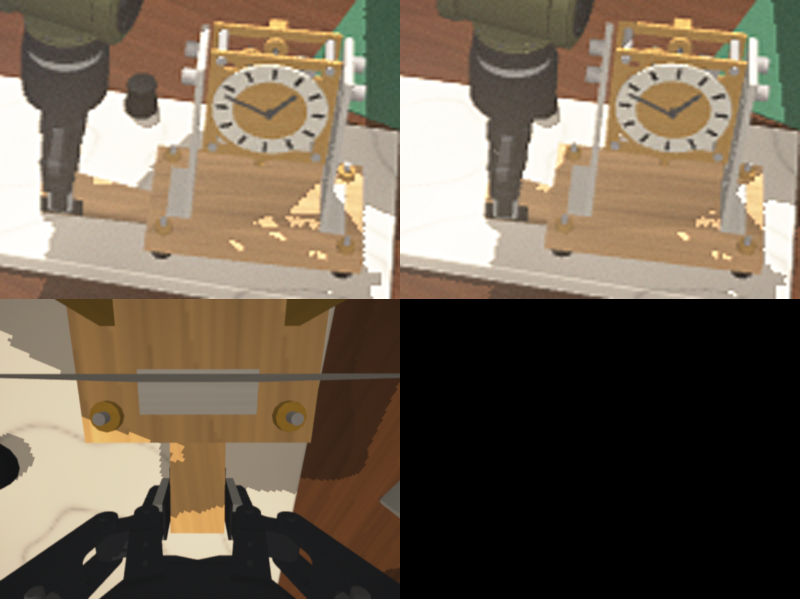

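The stand is tilted slightly on the wedge (lift about 2 mm, shift about 1 mm). The gripper is clear of the upright and the wedge is centred, so I'm handing in.

```bash
python3 -c "
from rig import r
print(r.hand_in())"
```

```text
the job is handed in; nothing more can be done
None
```

I handed the job in with the wedge still gripped, flat on the slab and about 61 mm under the baseboard; by camera estimate the near feet are up about 2 mm and the stand shifted about 1 mm, but no verdict came back.

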